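# Square a culture carton up to the bench stop

### The arm

A 6-joint arm with a two-finger parallel gripper is mounted at the origin on the work surface. World frame = base frame: x ahead of the robot, y to its left, z up, the work surface at z = 0. Lengths are in mm, angles in degrees, forces in N, time in s.
With the tool pointing down it reaches from about 300 to 850 mm from the base axis. Payload 4.2 kg.
Tool frame: the origin (TCP) lies midway between the tips of the shut fingers; the grasp point (between the pads) lies 19 mm behind it (env.hold_point_z is the z of the grasp point in the tool frame, in mm); z points along the fingers, y is the direction in which the jaws open and shut (so a half turn about z gives the same grasp; the last joint's range is limited). The gripper opens to 91 mm and grips with 3 to 60 N. Pads are 32 mm wide; open, the fingers measure 118 mm over their backs; the gripper's body (76 mm by 178 mm) begins 60 mm behind the grasp point.
Start: joints at [75.172, 18.312, 89.639, -0, 72.044, -1.146], TCP at [136.01, 558.699, 213.976] pointing down, gripper open.
Joint ranges: [-177.97, 177.97], [-48.28, 115.42], [12.27, 149.76], [-77.06, 257.06], [2.81, 150.46], [-146.56, 146.56]. Speed limits (degrees/s): [147.25, 147.25, 180, 180, 180, 180].

### API

Orientations are given as [roll, pitch, yaw] about the fixed x, y, z axes, in that order (R = Rz(yaw) Ry(pitch) Rx(roll)).
In Python, from workcell import env, grab_frame, camera_params, spotter gives the robot as it stands. The module is installed in compiled form; this text tells all that it offers.
- The arm moves only by the shell command python3 -m jog 'ROWS' [FORCE]. ROWS is text: rows parted by semicolons, each of 7 numbers parted by spaces: the turn, a rotation vector about the world's x, y, z in units of 5 degrees (1.0 is 5 degrees), then the shift along the world's x, y, z in units of 25 mm (1.0 is 25 mm), then the opening, from 0 (shut) to 1 (fully open). A call has 1 to 5 rows; each row is the pose to reach, as a shift and turn from the pose commanded when the call began; what a row does not reach only later rows make up. A row lasts 1/8 s, in which the tool goes at most 62.5 mm and 10.7 degrees, less where a joint would pass 70% of its speed; a pose out of reach is approached as far as the arm can. A call with a gripper value outside its range is refused whole. The fingers move at their own pace and stop on an object; FORCE is the grip in N (left out, the last holds). Time passes only in rows, so rows that repeat a pose let the fingers close. It gives the time, the measured TCP pose, the force and the opening at its end, in the units of the state.
- env.state(): the state, without advancing time (a new reading comes with each control period).
- grab_frame(name): name is "scene" or "top" or "wrist"; returns the picture (480x640x3 uint8, red, green, blue); there is no depth.
- camera_params(name): a dict with "K" (3x3 intrinsics, pixels), "rvec" (rotation vector, rad) and "tvec" (3), from world to camera coordinates, as OpenCV has them. Camera axes: x right, y down, z forward; pixel columns grow to the right and rows downward; lengths in mm; the calibration is good to about 2 mm. The wrist camera is an equidistant fisheye: a pixel r from the principal point sees the ray r / f radians off the axis. A picture is of the moment at which its call begins: read the wrist's pose just before it. camera_params takes no time and is no camera call; for the wrist camera it gives the pose at the moment of the call.
- env.job_done(): hands the job in, once; it reports no verdict.
Trained networks look in the newest picture that a camera, given by its name, has taken for a name from the list of things; names that differ only in an ending like _2 or _b are one class to them, and where a whole thing is asked for, a point or a joint stands for the part that bears it (a point fixed in the world has none). Each returns a list of dicts, best first, with "conf" (0 to 1); they miss things now and then, are a little off and sometimes report something else, mostly with a low value. They report only what shows in the picture. A call takes as long as a camera call. They do not tell look-alikes from the thing itself.
- spotter.look_for(query, camera): "box" ([left, top, width, height] in pixels, round what is visible of it).
- spotter.trace(query, camera): "region" (480x640 bool, what is visible of it) and "box" ([left, top, width, height] in pixels, round what is visible of it).
The state is a dict: "time_s": time; "qpos": joint angles; "qvel": joint speeds; "effort": joint torques, N m; "ee_pos": TCP position; "ee_rot": TCP orientation; "force": force on the tool from outside, world axes, zero at the start; "torque": the same for the moment, N m; "gripper_width": finger opening in mm.
Only numpy, scipy, OpenCV 4.12 (cv2) and the standard library are available. Lean on these libraries where they do the work, as an engineer would, in place of code of your own. Each camera call takes 0.05 s, during which the arm holds its last target. There are 200 camera calls.

### The job

Push the white carton of culture cups along the bench, never lifting or tipping it, until its long side lies flush against the long metal rail and one of its ends is right up against the metal end block that stands at the rail. Then let go of it and leave the bottle, the stacked dishes and the brush where they are.

Things in the scene. Friction and masses are not known exactly. Their poses are not given: they have to be found in the camera images.
- carton: Loose open white carton, 108 (its x) by 156 (its y) mm, walls 40 mm high, filled with six squat cups with white foam plugs fixed in it that rise to 60 mm; about 0.35 to 0.7 kg, slides on the bench. Origin: centre of the underside; z up. It starts between the robot and the rail, turned up to 0.4 rad from the rail's direction.
- rail: Fixed straight aluminium bar on the bench, 620 mm long (its y), 25 mm deep, 30 mm high. Origin: at bench level, in the middle of the long face that looks towards the robot; x points away from the robot, into the bar (the bar fills x = 0 to 25 mm, the carton belongs at x below 0); y along the bar.
- block: Fixed aluminium end block, 80 (its x) by 100 (its y) by 35 mm high, with two dark screw heads on top; it stands on the robot's side of the rail, touching it, near the rail's left or right end, its axes parallel to the rail's. Origin: centre of the underside. The carton's end belongs against the block's face that looks to the middle of the rail.
- dishes: Bystander: two small round dishes stacked into one piece, 60 mm across, 32 mm tall, standing near the rail's other end. Origin: centre of the underside.
- bottle: Bystander: upright tapered clear bottle with a white foam plug, 60 mm across at the foot, 130 mm tall. Origin: centre of the underside.
- brush: Bystander: small brush lying on the bench, 170 mm long along its x. Origin: on its underside, near its middle.
Mind the look-alikes: they are no part of the job. There is more than one size of the carton; the job needs the largest.

How it is judged:
By the outcome, as a careful person would: the job done as asked, in the order asked, and still so for the second after the job is handed in, with the robot touching nothing.
It also fails if it takes over 50 s, if anything falls off the work surface, if the arm or the gripper's body presses on something with over 40 N, if the wrist force passes 120 N, or if a joint passes its speed limit or range.

## Working session

There is one attempt and no reset: what is moved stays moved. The work goes in short steps, Python scripts to look and compute and a shell command to move; the robot and the scene stay as the last step left them, time stands still between calls to the robot, and variables do not carry over. Pictures are saved under pics/ and viewed, about 8 in all and at most 12, crops included, and the job is handed in when it is done.

```bash
mkdir -p pics; cat > h.py <<'E'
import numpy as np, cv2
from workcell import env, grab_frame, camera_params, spotter
def shot(cam,name):
    im=grab_frame(cam); cv2.imwrite(f'pics/{name}.png',im[:,:,::-1]); return im
def ray(cam,px,z):
    p=camera_params(cam); R=cv2.Rodrigues(np.array(p['rvec'],float))[0]; t=np.array(p['tvec'],float).ravel()
    K=np.array(p['K']); d=R.T@np.linalg.inv(K)@np.array([px[0],px[1],1.]); c=-R.T@t
    return c+d*(z-c[2])/d[2]
def proj(cam,X):
    p=camera_params(cam); return cv2.projectPoints(np.array(X,float).reshape(-1,3),np.array(p['rvec'],float),np.array(p['tvec'],float),np.array(p['K'],float),None)[0][:,0]
E
python3 - <<'E'
from h import *
shot('top','top1');shot('scene','scene1')
for q in ['carton','rail','block','dishes','bottle','brush']:
    for r in spotter.look_for(q,'top')[:3]:
        b=r['box']; print(q,r['conf'],b, ray('top',(b[0]+b[2]/2,b[1]+b[3]/2),0).round())
E
```

```text
carton 0.98 [379.0, 218.7, 58.4, 57.1] [ 523. -201.    0.]
carton 0.91 [271.8, 299.8, 55.5, 39.8] [360.  39.   0.]
carton 0.61 [276.1, 196.8, 74.8, 60.5] [567.  11.   0.]
rail 0.91 [181.2, 147.0, 275.2, 34.1] [714.   1.   0.]
block 0.74 [184.1, 174.9, 51.4, 41.6] [636. 248.   0.]
dishes 0.63 [418.3, 163.3, 25.1, 26.1] [ 687. -254.    0.]
dishes 0.42 [453.9, 262.3, 27.4, 76.6] [ 406. -331.    0.]
bottle 0.56 [134.7, 293.0, 38.4, 26.4] [385. 361.   0.]
brush 0.56 [454.0, 259.9, 28.9, 80.2] [ 407. -332.    0.]
```

View pics/top1.png

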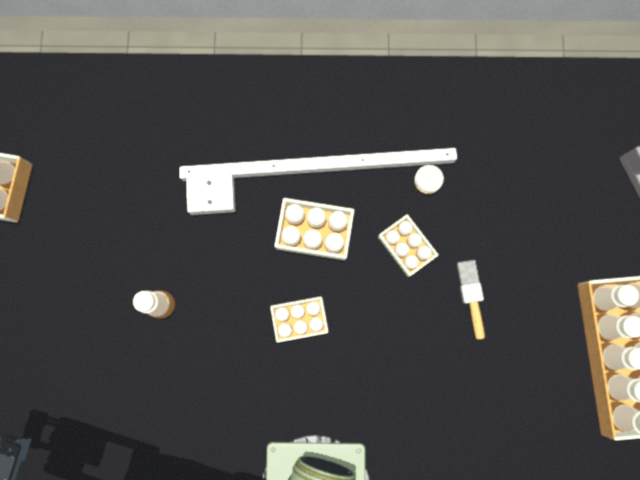

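View pics/scene1.png

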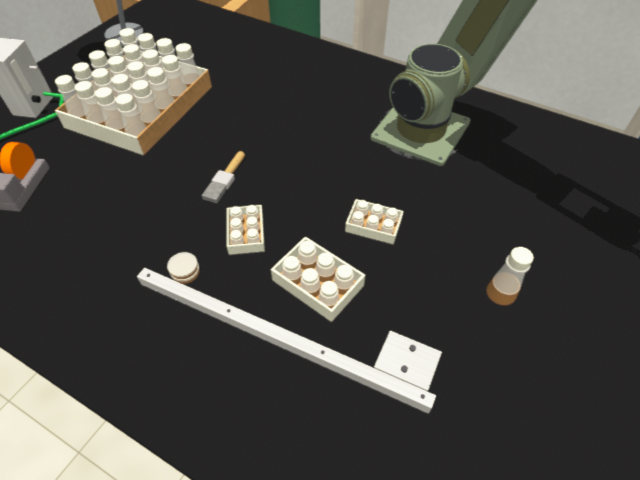

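```bash
cat >> h.py <<'E'
from scipy.optimize import minimize
def hull(cam,size,p):
    sx,sy,h=size; c,s=np.cos(p[2]),np.sin(p[2])
    P=[[p[0]+c*a*sx/2-s*b*sy/2,p[1]+s*a*sx/2+c*b*sy/2,z] for a in(-1,1) for b in(-1,1) for z in(0,h)]
    return cv2.convexHull(proj(cam,P).astype(np.float32))[:,0]
def fit(regs,size,p0):
    S=4
    big={c:cv2.resize(m.astype(np.uint8),None,fx=S,fy=S,interpolation=cv2.INTER_LINEAR) for c,m in regs.items()}
    def f(q):
        p=[q[0],q[1],q[2]/100]; e=0
        for c,m in big.items():
            r=np.zeros_like(m); cv2.fillPoly(r,[np.round((hull(c,size,p)+.5)*S*16).astype(np.int32)],1,shift=4)
            e+=1-(r&m).sum()/(r|m).sum()
        return e
    q0=np.array([p0[0],p0[1],p0[2]*100])
    sim=np.vstack([q0]+[q0+d for d in np.diag([15,15,8])])
    r=minimize(f,q0,method='Nelder-Mead',options=dict(initial_simplex=sim,xatol=.05,fatol=1e-5))
    return np.array([r.x[0],r.x[1],r.x[2]/100]),r.fun
def region(q,cam,X):
    u=proj(cam,X)[0]; L=spotter.trace(q,cam)
    L=[r for r in L if np.hypot(r['box'][0]+r['box'][2]/2-u[0],r['box'][1]+r['box'][3]/2-u[1])<30]
    return L[0]['region'].astype(bool) if L else None
E
python3 - <<'E'
from h import *
for q,size,p0 in [('carton',(108,156,40),(567,11,-.12)),('rail',(25,620,30),(714,1,.06)),('block',(80,100,35),(636,248,.06)),('dishes',(60,60,32),(687,-254,0))]:
    R={}
    for c in('top','scene'):
        grab_frame(c); m=region(q,c,(p0[0],p0[1],20))
        if m is not None: R[c]=m
    for k in [R]+[{c:R[c]} for c in R]:
        if k: print(q,list(k),*[x.round(3) if hasattr(x,'round') else x for x in fit(k,size,p0)])
print(env.state()['time_s'])
E
```

```text
carton ['top', 'scene'] [ 5.5886e+02  9.4480e+00 -1.5500e-01] 0.056
carton ['top'] [ 5.58156e+02  1.00800e+01 -1.54000e-01] 0.021
carton ['scene'] [ 5.59466e+02  8.51800e+00 -1.47000e-01] 0.028
rail ['top', 'scene'] [7.08824e+02 2.35400e+00 8.10000e-02] 0.202
rail ['top'] [7.07779e+02 5.35200e+00 8.00000e-02] 0.112
rail ['scene'] [7.09601e+02 2.34100e+00 8.00000e-02] 0.07
block ['top', 'scene'] [6.35444e+02 2.42966e+02 6.40000e-02] 0.199
block ['top'] [6.35233e+02 2.43349e+02 7.40000e-02] 0.037
block ['scene'] [6.27268e+02 2.41689e+02 9.60000e-02] 0.15
dishes ['top', 'scene'] [ 6.75262e+02 -2.46695e+02  5.00000e-02] 0.561
dishes ['top'] [ 6.75144e+02 -2.44878e+02  6.60000e-02] 0.289
dishes ['scene'] [ 6.75208e+02 -2.46773e+02  4.60000e-02] 0.27
1.2
```

```bash
python3 - <<'E'
from h import *
s=env.state(); print(s)
from scipy.spatial.transform import Rotation as R
print(R.from_euler('xyz',s['ee_rot'],degrees=True).as_matrix().round(3))
E
python3 -m jog '0 0 0 2 -2.3 0 1;0 0 0 4 -4.6 0 1;0 0 0 5.4 -6.6 0 1;0 0 0 6.6 -8.6 0 1;0 0 0 8 -10.6 0 1'
```

```text
{'time_s': 1.2, 'qpos': array([ 7.51727952e+01,  1.83127517e+01,  8.96399877e+01,  3.69201319e-04,
        7.20431708e+01, -1.14837770e+00]), 'qvel': array([-0.04224675,  0.04269584, -0.01614994,  0.02231655, -0.13837147,
       -0.07134044]), 'effort': array([ 5.70138800e-04, -4.12360060e+01, -2.32231432e+01,  7.31462636e-02,
        3.77788267e-02, -6.35547636e-06]), 'ee_pos': array([136.00034767, 558.69944555, 213.96067574]), 'ee_rot': array([ 1.79995904e+02, -2.69187273e-04,  1.66321059e+02]), 'force': array([-0.1229946 ,  1.09085737,  0.43116506]), 'torque': array([-0.00048054,  0.0287967 ,  0.04868002]), 'gripper_width': 90.92234956843791}
[[-0.972  0.236  0.   ]
 [ 0.236  0.972  0.   ]
 [ 0.     0.    -1.   ]]
time_s: 1.82
ee_pos: [325.6, 308.6, 214.2]
ee_rot: [180.0, 0.0, 166.3]
force: [1.5, 0.4, 0.2]
gripper_width: 91.1
```

```bash
python3 -m jog '0 0 1 1 -2.2 0 1;0 0 2 2 -4.4 0 1;0 0 3 3 -6.6 0 1;0 0 3.65 4 -8.8 0 1;0 0 3.65 4.8 -10.8 0 1'; python3 -m jog '0 0 0 0 -0.9 -1 1;0 0 0 0 -0.9 -3 1;0 0 0 0 -0.9 -5 1;0 0 0 0 -0.9 -6 1;0 0 0 0 -0.9 -6 1'
```

```text
time_s: 2.45
ee_pos: [445.5, 38.2, 214.3]
ee_rot: [180.0, 0.1, -175.5]
force: [-0.5, 0.0, 0.9]
gripper_width: 91.5
time_s: 3.08
ee_pos: [443.3, 17.7, 62.6]
ee_rot: [180.0, -0.2, -175.4]
force: [-0.4, 0.5, -0.3]
gripper_width: 91.3
```

```bash
python3 -m jog '0 0 0 0.2 -0.3 -1 1;0 0 0 0.4 -0.6 -1.7 1;0 0 0 0.4 -0.6 -2 1;0 0 0 0.4 -0.6 -2 1'; python3 - <<'E'
from h import *
shot('top','top2')
cv2.imwrite('pics/top2c.png',cv2.resize(cv2.imread('pics/top2.png')[140:360,160:460],None,fx=2.5,fy=2.5))
E
```

```text
time_s: 3.58
ee_pos: [455.0, 2.9, 14.6]
ee_rot: [180.0, 0.0, -175.4]
force: [0.7, -0.1, 0.2]
gripper_width: 91.4
```

View pics/top2c.png

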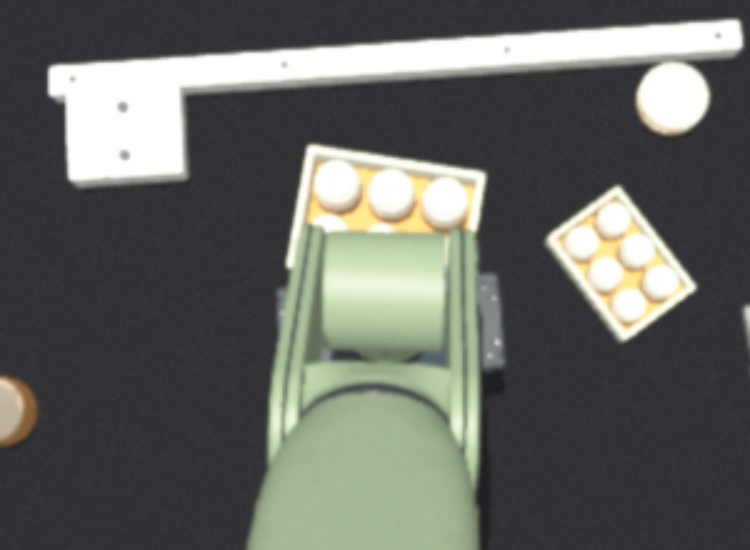

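```bash
python3 -m jog '0 0 0 0.4 0.03 0 1;0 0 0 0.8 0.06 0 1;0 0 0 1.2 0.1 0 1;0 0 0 1.6 0.13 0 1;0 0 0 2 0.16 0 1';python3 -m jog '0 0 0 0.3 0.02 0 1;0 0 0 0.6 0.05 0 1;0 0 0 0.9 0.07 0 1;0 0 0 1.2 0.1 0 1;0 0 0 1.5 0.12 0 1'; python3 - <<'E'
from h import *
shot('scene','scene2')
E
```

```text
time_s: 4.25
ee_pos: [505.1, 6.7, 13.7]
ee_rot: [180.0, -0.0, -175.4]
force: [-1.9, -2.1, -1.8]
gripper_width: 91.4
time_s: 4.88
ee_pos: [541.2, 10.0, 13.8]
ee_rot: [180.0, -0.2, -175.4]
force: [-5.7, -0.6, 2.7]
gripper_width: 91.2
```

View pics/scene2.png

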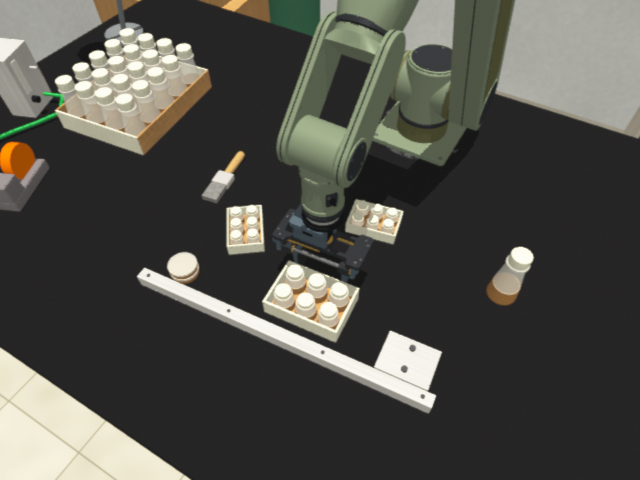

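```bash
python3 -m jog '0 0 0 0.2 0.02 0 1;0 0 0 0.4 0.03 0 1;0 0 0 0.6 0.05 0 1;0 0 0 0.8 0.06 0 1;0 0 0 0.9 0.07 0 1';python3 -m jog '0 0 0 0.1 0.01 0 1;0 0 0 0.2 0.02 0 1;0 0 0 0.3 0.02 0 1'; python3 - <<'E'
from h import *
grab_frame('scene');m=region('carton','scene',(626,15,20))
if m is not None: print(fit({'scene':m},(108,156,40),(626,15,.08)))
E
```

```text
time_s: 5.55
ee_pos: [563.9, 11.8, 13.9]
ee_rot: [180.0, -0.1, -175.4]
force: [-6.0, -0.5, 3.0]
gripper_width: 91.4
time_s: 5.92
ee_pos: [570.1, 12.2, 13.9]
ee_rot: [180.0, -0.3, -175.4]
force: [-11.0, 0.3, 7.2]
gripper_width: 91.3
(array([6.30429634e+02, 2.62252510e+01, 7.16420685e-02]), np.float64(0.12304319396899877))
```

```bash
python3 -m jog '0 0 0 0.1 0.01 0 1;0 0 0 0.2 0.02 0 1;0 0 0 0.3 0.02 0 1';python3 -m jog '0 0 0 0.1 0.01 0 1;0 0 0 0.2 0.02 0 1';
```

```text
time_s: 6.4
ee_pos: [569.9, 12.2, 14.0]
ee_rot: [179.9, -1.2, -175.4]
force: [-28.0, -1.3, 22.6]
gripper_width: 91.2
time_s: 6.65
ee_pos: [569.8, 12.2, 14.2]
ee_rot: [179.9, -1.8, -175.4]
force: [-37.7, -4.1, 32.3]
gripper_width: 91.2
```

```bash
python3 -m jog '0 0 0 -0.6 -0.05 0 1;0 0 0 -1.2 -0.1 0 1;0 0 0 -1.5 -0.5 1 1;0 0 0 -1.5 -1 3 1;0 0 0 -1.5 -3 4 1'; python3 - <<'E'
from h import *
R={}
for c in ('scene','top'):
    grab_frame(c);m=region('carton',c,(640,15,20))
    if m is not None: R[c]=m; print(c,fit({c:m},(108,156,40),(640,15,.08)))
shot('scene','s3'); cv2.imwrite('pics/s3c.png',cv2.resize(cv2.imread('pics/s3.png')[200:420,130:450],None,fx=2.5,fy=2.5))
print(env.state()['ee_pos'])
E
```

```text
time_s: 7.28
ee_pos: [550.0, -61.4, 117.0]
ee_rot: [-180.0, 0.4, -175.2]
force: [1.9, -0.2, -0.1]
gripper_width: 91.4
top (array([6.38485624e+02, 3.71202438e+01, 7.87150232e-02]), np.float64(0.4238891070178733))
[547.30610064 -61.75114148 113.62689984]
```

View pics/s3c.png

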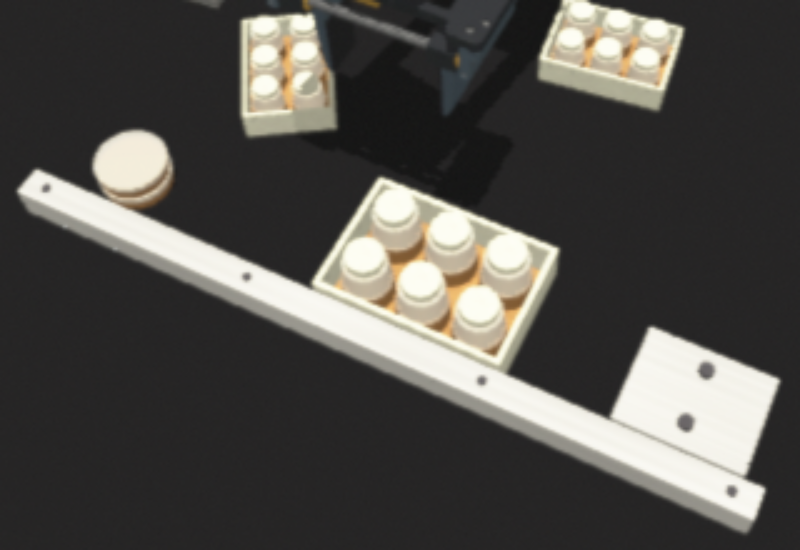

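```bash
python3 -m jog '0 0 -2 0 -0.6 0 0.5;0 0 -4 0 -1.2 0 0.5;0 0 -6 1 -1.8 0 0.5;0 0 -8 2 -1.8 0 0.5;0 0 -10 3 -1.8 0 0.5';python3 -m jog '0 0 -2 0.5 0 0 0.5;0 0 -4 1 0 0 0.5;0 0 -6 1.1 0 0 0.5;0 0 -8 1.1 0 0 0.5;0 0 -8 1.1 0 0 0.5'; python3 -c "
from h import *
s=env.state();print(s['ee_pos'],s['ee_rot'],s['qpos'])"
```

```text
time_s: 8.15
ee_pos: [622.7, -105.6, 112.4]
ee_rot: [-180.0, -0.1, 134.3]
force: [0.2, 0.0, -0.6]
gripper_width: 46.1
time_s: 8.78
ee_pos: [649.4, -105.5, 112.4]
ee_rot: [-179.9, -0.1, 94.8]
force: [0.4, -0.7, 0.6]
gripper_width: 45.7
[ 649.38652466 -105.52314875  112.43067459] [-1.79889284e+02 -5.36667932e-02  9.47705817e+01] [-1.02430821e+01  2.98691352e+01  8.61223687e+01  2.57328626e-02
  6.41293368e+01 -1.50249684e+01]
```

```bash
python3 -m jog '0 0 0 0 0 -1.5 0.5;0 0 0 0 0 -3 0.5;0 0 0 0 0 -3.7 0.5;0 0 0 0 0 -3.95 0.5;0 0 0 0 0 -3.95 0.5';python3 -m jog '0 0 0 -0.03 0.4 0 0.5;0 0 0 -0.06 0.8 0 0.5;0 0 0 -0.1 1.2 0 0.5;0 0 0 -0.13 1.6 0 0.5;0 0 0 -0.16 2 0 0.5';python3 -m jog '0 0 0 -0.03 0.4 0 0.5;0 0 0 -0.06 0.8 0 0.5;0 0 0 -0.1 1.2 0 0.5;0 0 0 -0.13 1.6 0 0.5;0 0 0 -0.15 1.9 0 0.5'; python3 - <<'E'
from h import *
shot('scene','s4'); cv2.imwrite('pics/s4c.png',cv2.resize(cv2.imread('pics/s4.png')[200:420,130:450],None,fx=2.5,fy=2.5))
E
```

```text
time_s: 9.4
ee_pos: [650.3, -107.0, 15.7]
ee_rot: [179.9, 0.0, 94.6]
force: [0.3, -0.8, 0.6]
gripper_width: 45.4
time_s: 10.02
ee_pos: [645.8, -57.7, 15.6]
ee_rot: [180.0, 0.2, 94.6]
force: [-0.2, -5.6, 1.3]
gripper_width: 45.8
time_s: 10.65
ee_pos: [642.0, -10.4, 15.6]
ee_rot: [180.0, 0.1, 94.6]
force: [-0.2, -7.2, 2.0]
gripper_width: 45.4
```

View pics/s4c.png

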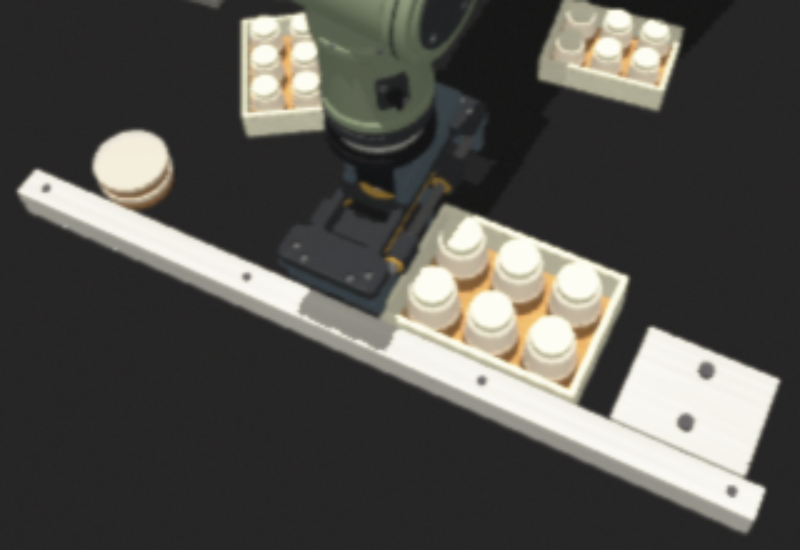

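```bash
python3 -m jog '0 0 0 -0.02 0.25 0 0.5;0 0 0 -0.04 0.5 0 0.5;0 0 0 -0.06 0.75 0 0.5;0 0 0 -0.08 0.95 0 0.5;0 0 0 -0.08 1.05 0 0.5';python3 -m jog '0 0 0 -0.01 0.1 0 0.5;0 0 0 -0.02 0.2 0 0.5;0 0 0 -0.02 0.25 0 0.5'
```

```text
time_s: 11.32
ee_pos: [639.8, 15.6, 15.6]
ee_rot: [-180.0, 0.1, 94.6]
force: [-0.9, -6.9, 2.2]
gripper_width: 45.3
time_s: 11.7
ee_pos: [639.6, 18.8, 15.7]
ee_rot: [180.0, 0.4, 94.7]
force: [-0.6, -17.8, 2.8]
gripper_width: 45.7
```

```bash
python3 -m jog '0 0 0 0 0.1 0 0.5;0 0 0 -0.02 0.2 0 0.5'; python3 -m jog '0 0 0 0 0.1 0 0.5;0 0 0 0 0.1 0 0.5'
```

```text
time_s: 11.95
ee_pos: [639.6, 18.8, 15.8]
ee_rot: [180.0, 0.9, 94.8]
force: [1.3, -34.8, 2.5]
gripper_width: 45.6
time_s: 12.2
ee_pos: [639.7, 18.8, 15.9]
ee_rot: [-180.0, 1.0, 94.8]
force: [1.1, -37.6, 2.0]
gripper_width: 45.3
```

```bash
python3 -m jog '0 0 0 0 -0.5 0 0.5;0 0 0 0.05 -1.2 0 0.5;0 0 0 0.05 -1.5 2 0.5;0 0 0 -1 -2.5 4 0.5;0 0 0 -3 -3.5 5 0.5'; python3 -m jog '0 0 0 -2 -1 1 0.5;0 0 0 -4 -2 1 0.5'; python3 - <<'E'
from h import *
shot('scene','s5'); cv2.imwrite('pics/s5c.png',cv2.resize(cv2.imread('pics/s5.png')[260:400,270:450],None,fx=4,fy=4,interpolation=cv2.INTER_CUBIC))
im=shot('top','t5'); cv2.imwrite('pics/t5c.png',cv2.resize(cv2.imread('pics/t5.png')[140:240,170:350],None,fx=4,fy=4,interpolation=cv2.INTER_CUBIC))
E
```

```text
time_s: 12.82
ee_pos: [565.9, -57.3, 142.9]
ee_rot: [179.7, 0.0, 94.6]
force: [0.1, 0.3, 0.5]
gripper_width: 46.1
time_s: 13.08
ee_pos: [463.8, -107.5, 167.2]
ee_rot: [179.7, 0.1, 94.6]
force: [-0.1, -1.3, -0.1]
gripper_width: 45.6
```

View pics/s5c.png

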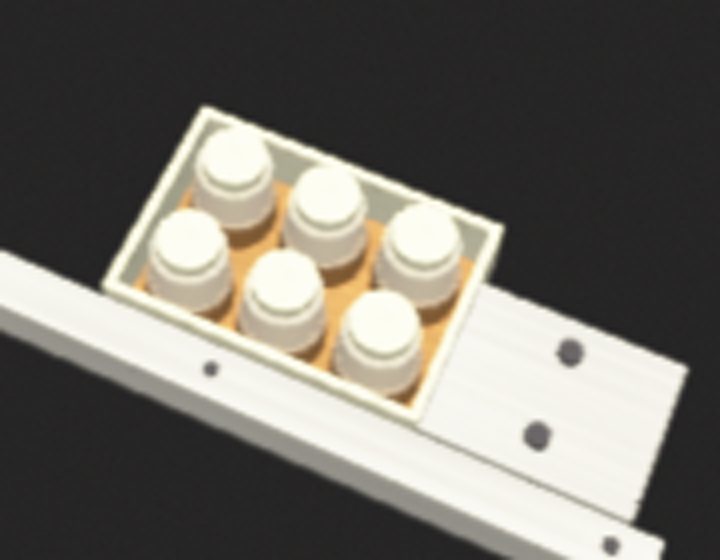

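View pics/t5c.png

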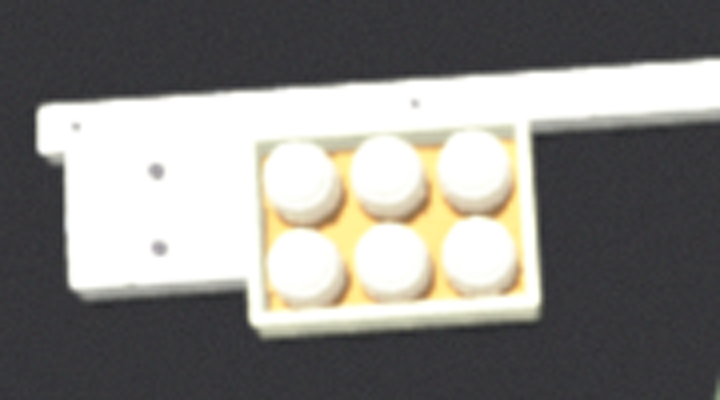

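```bash
python3 -m jog '0 0 2 0 1.6 0 1;0 0 4 0 3.2 0 1;0 0 6 0 4.8 0 1;0 0 8 0 6.4 0 1;0 0 10 0 8 0 1';python3 -m jog '0 0 2 0.7 0.2 0 1;0 0 4 1.4 0.3 0 1;0 0 6 2.1 0.3 0 1;0 0 8 2.6 0.3 0 1;0 0 8 2.6 0.3 0 1'; python3 -c "
from h import *
s=env.state();print(s['ee_pos'],s['ee_rot'],s['qpos'])"
```

```text
time_s: 13.8
ee_pos: [464.3, 95.3, 165.2]
ee_rot: [179.9, -0.0, 144.9]
force: [0.5, -0.2, -0.2]
gripper_width: 90.6
time_s: 14.42
ee_pos: [529.8, 101.4, 164.8]
ee_rot: [180.0, -0.0, -175.5]
force: [0.2, -0.1, 0.5]
gripper_width: 91.1
[529.78128207 101.375891   164.77730488] [ 1.79954659e+02 -6.29046926e-03 -1.75519118e+02] [ 9.58272573e+00  1.72330962e+01  9.87106834e+01  5.08438560e-02
  6.40584628e+01 -8.49203964e+01]
```

```bash
python3 -m jog '0 0 0 0 0 -2 1;0 0 0 0 0 -4 1;0 0 0 0 0 -5.5 1;0 0 0 0 0 -6 1;0 0 0 0 0 -6 1';python3 -m jog '0 0 0 0.3 0.02 0 1;0 0 0 0.6 0.05 0 1;0 0 0 0.9 0.07 0 1;0 0 0 1.1 0.09 0 1;0 0 0 1.2 0.1 0 1'; python3 -m jog '0 0 0 0.1 0.01 0 1;0 0 0 0.2 0.02 0 1;0 0 0 0.2 0.02 0 1'
```

```text
time_s: 15.05
ee_pos: [528.8, 100.7, 15.2]
ee_rot: [180.0, -0.0, -175.5]
force: [0.1, -0.1, 0.8]
gripper_width: 90.9
time_s: 15.68
ee_pos: [559.3, 103.0, 15.3]
ee_rot: [180.0, 0.0, -175.4]
force: [0.1, 0.4, 0.4]
gripper_width: 91.2
time_s: 16.05
ee_pos: [562.7, 103.4, 15.0]
ee_rot: [-180.0, -0.1, -175.4]
force: [-3.8, -0.4, 2.8]
gripper_width: 90.9
```

```bash
python3 -m jog '0 0 0 0.1 0.01 0 1;0 0 0 0.2 0.02 0 1;0 0 0 0.2 0.02 0 1'; python3 -m jog '0 0 0 0.1 0.01 0 1;0 0 0 0.2 0.02 0 1;0 0 0 0.2 0.02 0 1'
```

```text
time_s: 16.42
ee_pos: [562.6, 103.3, 14.9]
ee_rot: [-180.0, -0.8, -175.4]
force: [-14.4, -1.1, 10.7]
gripper_width: 91.3
time_s: 16.8
ee_pos: [562.5, 103.3, 15.0]
ee_rot: [-179.9, -1.4, -175.4]
force: [-24.8, -2.4, 20.7]
gripper_width: 91.1
```

```bash
python3 -m jog '0 0 0 -0.5 -0.03 0 1;0 0 0 -1.3 -0.1 0 1;0 0 0 -1.8 -0.15 2 1;0 0 0 -3 -1 4 1;0 0 0 -4.5 -2 5 1'; python3 -m jog '0 0 0 -1 -1.5 1 1;0 0 0 -2 -3 1 1;0 0 0 -2 -5 1 1;0 0 0 -2 -5 1 1'; python3 - <<'E'
from h import *
a=shot('scene','s6');t=shot('top','t6')
A=cv2.resize(cv2.imread('pics/s6.png')[270:400,280:450],(680,520),interpolation=cv2.INTER_CUBIC)
cv2.imwrite('pics/s6c.png',A)
for n in('bottle','brush','dishes'):
    for r in spotter.look_for(n,'top')[:1]: print(n,r['conf'],r['box'])
m=region('carton','top',(636,108,20))
if m is not None: print(fit({'top':m},(108,156,40),(636,108,.08)))
E
```

```text
time_s: 17.42
ee_pos: [463.4, 54.4, 143.0]
ee_rot: [-180.0, 0.4, -175.4]
force: [-1.2, 0.2, 0.6]
gripper_width: 91.1
time_s: 17.92
ee_pos: [412.2, -73.1, 165.8]
ee_rot: [-179.9, 0.2, -175.7]
force: [0.1, 0.2, -0.7]
gripper_width: 91.4
bottle 0.64 [133.9, 294.8, 39.2, 26.2]
brush 0.74 [455.9, 261.6, 28.0, 77.6]
dishes 0.92 [419.2, 163.5, 22.0, 27.8]
(array([6.32148358e+02, 1.15214381e+02, 8.78868991e-02]), np.float64(0.041558222071996))
```

View pics/s6c.png

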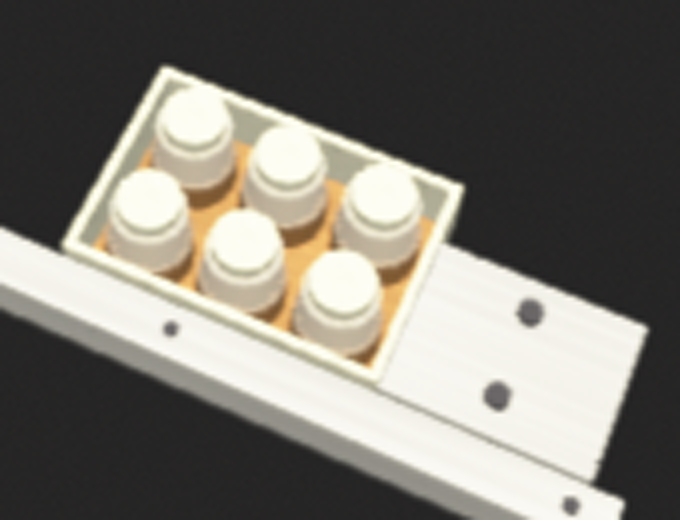

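View pics/t6.png

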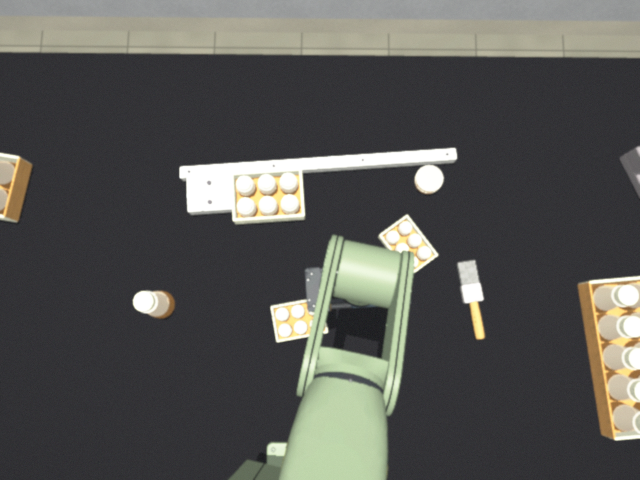

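```bash
python3 -c "
from h import *
print(env.job_done(), env.state()['time_s'])"
```

```text
the job is handed in; nothing more can be done
the job is handed in; nothing more can be done
```

The largest carton now sits with its long side against the rail and one end against the end block. I handed the job in at about 18 s, with the gripper raised clear of everything. No verdict was reported.

**What I did:** I used the open fingers as a two-point pusher to square the carton and slide it to the rail. Next I pushed its end along the rail to the block, and finally pressed it against the rail once more. It was never gripped or lifted. Commanded pushes peaked at about 50 N at the wrist, under the 120 N limit.

**Contact checks:** The arm stalled against the rail at the same distance both times (about 125 mm in front of the rail face), at about 50 N and then 32 N total. It also stalled against the block at 38 N. I did not repeat the block press after the last rail press. Close-up pictures from the scene camera showed no gap at either contact.

**Bystanders:** The bottle, dishes and brush were found within about 2 to 3 pixels of where they started. The smaller cartons showed no change in the pictures.

**Check that disagreed:** A last pose fit from the top camera put the carton's angle at 0.088 rad, against about 0.08 for the rail. It also placed the carton about 1 mm from its expected spot. I put both down to fit error, since the force and picture checks agreed with each other. An earlier fit during the first push was off by about 10 mm because the arm was in the way, so I went by the contact force instead.

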